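# Set and start the sound lure

## Task

The sound lure (the grey box with a round selector disc, a loudspeaker and two keys) must play its sixth call. With a fingertip, gently push the selector round by its upright peg, click by click, until the peg stands at the sixth mark, counting clockwise from the long bar, which is the first; only then press the round start key right down and let it come up again. Leave the square stop key alone, do not lift, tip or shove the box along, and leave the little card carton on it, the film pot and the tally counter where they are.

Things in the scene. Friction and masses are not known exactly. Their poses are not given: they have to be found in the camera images.
- lure: Sound lure: grey box 170 mm (its x) x 240 mm (its y) x 64 mm high, 2.4 kg, loose on rubber feet. Origin: centre of its underside; -x side faces the robot, +y is left. On its flat top, as x, y in mm: selector disc (5, 45); round start key (-45, -40) and square stop key (-45, -90), each in a black housing; round loudspeaker grille (45, -68). Bears at most 35 N of push.
- selector_axis (a point): Point on the selector's axis, on the upper face of the disc, 73.5 mm above the underside of the box. The disc is black, 84 mm across; its face lies 9.5 mm above the box top. A flat aluminium cap 18 mm across and 3.5 mm high covers its middle. Axes as lure.
- peg_top (a point): Centre of the top of the selector's upright aluminium peg: round, 12 mm diameter, 25 mm high above the disc, its centre 32 mm from the selector axis. The peg is fixed to the disc and goes round with it.
- first_mark (a point): Middle of the long bar, mark 1, on the box top, 56 mm from the selector axis. Eight black marks ring the disc 36 degrees apart: mark 1 a bar 16 mm long, the others 6 mm. Measured clockwise from above, from the box's +x direction, they lie at -126, -90, -54, -18, 18, 54 (the sixth), 90 and 126 degrees.
- selector (a joint): Selector angle, rad: 0 with the peg at mark 1 (the long bar), growing clockwise from above, 0.628 a mark, to 4.398 at mark 8; stops at both ends. Mark 6 is 3.142. At each mark a sprung roller clicks home: about 3 N at the peg to leave a mark, less and less towards halfway, then it jumps to the next mark. Starts at one of marks 1 to 4, or now and then hung halfway between two.
- start_key (a joint): Travel of the round start key in m: 0 up, 0.006 right down (about 4 N), grows as it is pressed, springs back.
- start_key_top (a point): Centre of the top of the round start key, a grey round cap 26 mm across 22 mm above the box top, standing out of a black round housing 42 mm across and 12 mm high.
- stop_key (a joint): Travel of the square stop key in m: 0 up, 0.006 right down, springs back. Leave it alone.
- stop_key_top (a point): Centre of the top of the square stop key, a grey cap 24 x 24 mm, 19 mm above the panel.
- ring_carton: Small matchbox-like card carton of rings, 40 x 58 x 17 mm, lying loose on the loudspeaker grille of the box. Origin: centre of its underside.
- film_pot: Small black plastic film pot with a grey lid, 35 mm diameter, 58 mm high, standing loose on the worktop to the right of the box. Origin: centre of its underside.
- counter: White hand tally counter, 57 x 71 x 23 mm, lying loose on the worktop to the left of the box. Origin: centre of its underside.
Mind the look-alikes: they are no part of the job. Leave any orange look-alike of the ring_carton alone.

How it is judged:
By the outcome, as a careful person would: the job done as asked, in the order asked, and still so for the second after the job is handed in, with the robot touching nothing.
It also fails if it takes over 54 s, if anything falls off the work surface, if the arm or the gripper's body presses on something with over 40 N, if the wrist force passes 120 N, or if a joint passes its speed limit or range.

## Robot

A 7-joint arm with a two-finger parallel gripper is mounted at the origin on a cart in front of the work surface, level with it; the furniture and walls round the work are solid. World frame = base frame: x ahead of the robot, y to its left, z up, the work surface at z = 0. Lengths are in mm, angles in rad, forces in N, time in s.
With the tool pointing down it reaches from about 400 to 850 mm from the base axis. Payload 4.5 kg.
Tool frame: the origin (TCP) lies midway between the tips of the shut fingers; the grasp point (between the pads) lies 19 mm behind it (robot.grip_depth is the distance from the TCP to the grasp point, in mm); z points along the fingers, y is the line along which they close (so a half turn about z gives the same grasp; the last joint's range is limited). The gripper opens to 88 mm and grips with 3 to 60 N. Pads are 18 mm wide; open, the fingers measure 123 mm over their backs; the gripper's body (75 mm by 187 mm) begins 45 mm behind the grasp point.
Start: joints at [-1.134, 0.689, -0.195, 1.565, 0.157, 0.902, -0.215], TCP at [244.981, 575.011, 238.743] pointing down, gripper open.
Joint ranges: [-3.01, 3.01], [-0.46, 2.08], [-1.47, 1.51], [0.13, 2.56], [-1, 4.14], [0.04, 2.09], [-2.66, 2.66]. Speed limits (rad/s): [2.57, 2.57, 3.14, 3.14, 3.14, 3.14, 3.14].

## Interface

Orientations are given as [roll, pitch, yaw] about the fixed x, y, z axes, in that order (R = Rz(yaw) Ry(pitch) Rx(roll)).
In Python, from cell import robot gives the robot as it stands.
- The arm moves only by the tool servo_tool, never from a script. Its argument "series" is a list of rows, each a list of 6 numbers: the shift along the world's x, y, z in units of 50 mm (1.0 is 50 mm), then the turn, a rotation vector about the world's x, y, z in units of 360 degrees (1.0 is 360 degrees). In form: [[x, y, z, wx, wy, wz], ...]. A call has exactly 5 rows; each row shifts and turns the commanded pose from where the row before left it; what a row does not reach is not made up. A row lasts 1/12 s, in which the tool goes at most 41.7 mm and 7.16 degrees, less where a joint would pass 70% of its speed; a pose out of reach is approached as far as the arm can. A call with a number of a shift or a turn outside -1 to 1 is refused whole. A call with a gripper value outside its range is refused whole. "hand" is the closure, from -1 (fully open) to 1 (shut), so that 0 is half open, set as the call begins (left out, the last holds). The fingers move at their own pace and stop on an object; the grip force is fixed at half the most. Time passes only in rows, so rows that do not move let the fingers close, or fill a call up. It gives the time, the measured TCP pose, the force, the opening and the grip force at its end, in the units of the state.
- robot.get_state(): the state, without advancing time (a new reading comes with each control period).
- robot.grab_frame(name): name is "scene" or "top" or "wrist"; returns (picture, depth): 400x640x3 uint8, blue, green, red; 400x640 float32, mm along the optical axis (not along the pixel's ray), 0 where there is no reading.
- robot.camera_params(name): a dict with "vertical_fov" (degrees; the focal length in pixels is half the picture's height over the tangent of half this angle, whatever the lens; pixels are square), "cx", "cy" (the principal point, pixels), "k1" (the pictures are not rectified: a ray, as slopes to the right and down, at radius r is drawn at 1 + k1 r^2 times it, then the intrinsics apply), "eye" and "attitude" of the camera in the world. Camera axes: x right, y down, z forward; pixel columns grow to the right and rows downward; lengths in mm; the calibration is good to about 2 mm. A picture is of the moment at which its call begins: read the wrist's pose just before it. camera_params takes no time and is no camera call; for the wrist camera it gives the pose at the moment of the call.
- robot.job_done(): hands the job in; it is judged then, once.
The state is a dict: "time_s": time; "joint_positions": joint angles; "qd": joint speeds; "joint_efforts": joint torques, N m; "ee_pos": TCP position; "tcp_rot": TCP orientation; "ft_force": force on the tool from outside, world axes, zero at the start; "torque": the same for the moment, N m; "grip_width": opening from 0.0 (shut) to 1.0 (fully open); "grip_force": force on a finger pad.
Only numpy, scipy, OpenCV 4.12 (cv2) and the standard library are available. Lean on these libraries where they do the work, as an engineer would, in place of code of your own. Each camera call takes 0.05 s, during which the arm holds its last target. There are 200 camera calls.

## Working session

There is one attempt and no reset: what is moved stays moved. The work goes in short steps, Python scripts to look and compute and a tool call to move; the robot and the scene stay as the last step left them, time stands still between calls to the robot, and variables do not carry over. Pictures are saved under pics/ and viewed, at most 10 in all, crops included, and the job is handed in when it is done.

Besides the shell and the picture viewer there is one more tool, called after "Call:" as name([rows], argument=value, ...), one row to a line, values as JSON. servo_tool: Moves the arm, as the interface text tells. Its arguments: {"type":"object","properties":{"series":{"type":"array","items":{"type":"array","items":{"type":"number","minimum":-1,"maximum":1}}},"hand":{"type":"number"}},"required":["series"]}

```bash
mkdir -p pics; cat > h.py <<'E'
import numpy as np, cv2
from cell import robot
from scipy.spatial.transform import Rotation as R
def snap(n,f):
    p=robot.camera_params(n); im,d=robot.grab_frame(n); cv2.imwrite(f'pics/{f}.png',im); np.savez(f'pics/{f}.npz',d=d,im=im,p=np.array(p,dtype=object)); return im,d,p
def load(f):
    z=np.load(f'pics/{f}.npz',allow_pickle=True); return z['im'],z['d'],z['p'].item()
def ray(p,u,v):
    f=200/np.tan(np.radians(p['vertical_fov'])/2)
    K=np.array([[f,0,p['cx']],[0,f,p['cy']],[0,0,1]])
    x=cv2.undistortPointsIter(np.array([[[u,v]]],float),K,np.array([p['k1'],0,0,0,0.]),None,None,(3,50,1e-10))[0,0]
    return np.array([x[0],x[1],1])
def rot(p):
    a=np.array(p['attitude'],float)
    return a if a.shape==(3,3) else R.from_euler('xyz',a).as_matrix()
def at_z(p,u,v,z):
    r=rot(p)@ray(p,u,v); e=np.array(p['eye']); return e+r*(z-e[2])/r[2]
def at_d(p,d,u,v):
    return np.array(p['eye'])+rot(p)@ray(p,u,v)*np.median(d[v-1:v+2,u-1:u+2])
E
python3 -c "
from h import *
for n in ('top','scene'):
    im,d,p=snap(n,n+'0'); print(p)
print(robot.get_state())"
```

```text
{'vertical_fov': 49.243916254515376, 'cx': 316.0702682808827, 'cy': 203.55853821210155, 'k1': 0.0356490411810801, 'eye': array([ 255.83110685,   29.4376379 , 1342.00105494]), 'attitude': array([-2.95883711e+00,  1.42105734e-03, -1.57197591e+00])}
{'vertical_fov': 55.512178698126334, 'cx': 317.27285078514046, 'cy': 200.26578511804001, 'k1': 0.02273774932060996, 'eye': array([554.15156796, 694.79246403, 833.56721693]), 'attitude': array([-2.39558578, -0.01523011,  3.08940259])}
{'time_s': 0.1, 'joint_positions': array([-1.13417964,  0.68992818, -0.19450735,  1.56623358,  0.15728489,
        0.90249588, -0.21511   ]), 'qd': array([-6.02311401e-04, -2.78824064e-03,  9.42731334e-04, -4.00101801e-03,
        4.68980299e-04, -6.99124681e-06,  6.41800988e-04]), 'joint_efforts': array([-2.95525366e-03, -5.28501070e+01, -1.27143949e+00, -1.53836775e+01,
       -5.25766402e-02,  2.00138631e-03,  3.27313865e-05]), 'ee_pos': array([244.82680555, 574.4337203 , 237.97410589]), 'tcp_rot': array([-3.13991994e+00,  1.15033223e-04,  2.73882239e+00]), 'ft_force': array([-0.72972508, -0.14905947, -0.17117474]), 'torque': array([0.00426565, 0.0620253 , 0.01268225]), 'grip_force': 0.0, 'grip_width': 1.0018947050656986}
```

View pics/top0.png

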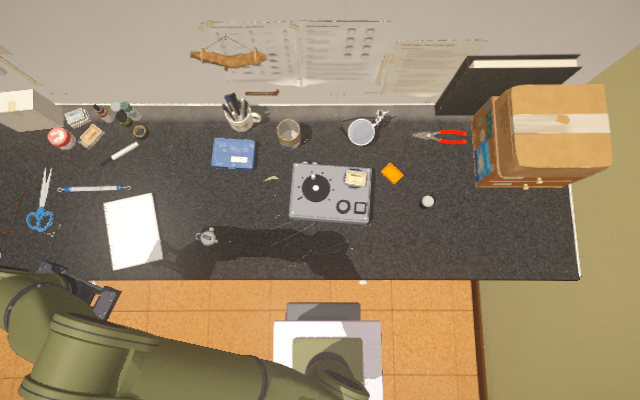

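View pics/scene0.png

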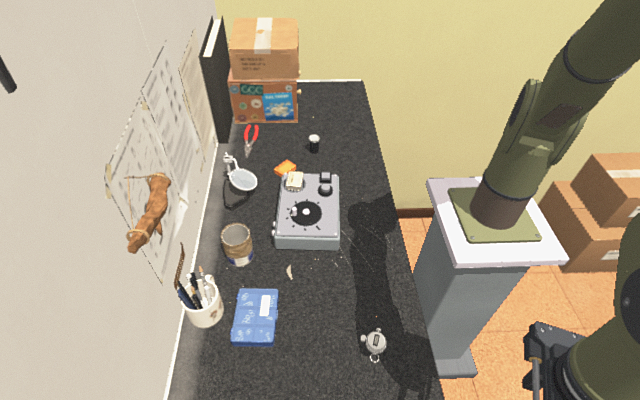

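```bash
python3 -c "
from h import *
a,d,p=load('top0'); b,_,q=load('scene0')
A=cv2.resize(a[155:230,282:382],(800,600),interpolation=cv2.INTER_CUBIC)
B=cv2.resize(b[165:255,265:355],(600,600),interpolation=cv2.INTER_CUBIC)
cv2.imwrite('pics/ta.png',A);cv2.imwrite('pics/sb.png',B)
"
```

```text
(no output)
```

View pics/ta.png

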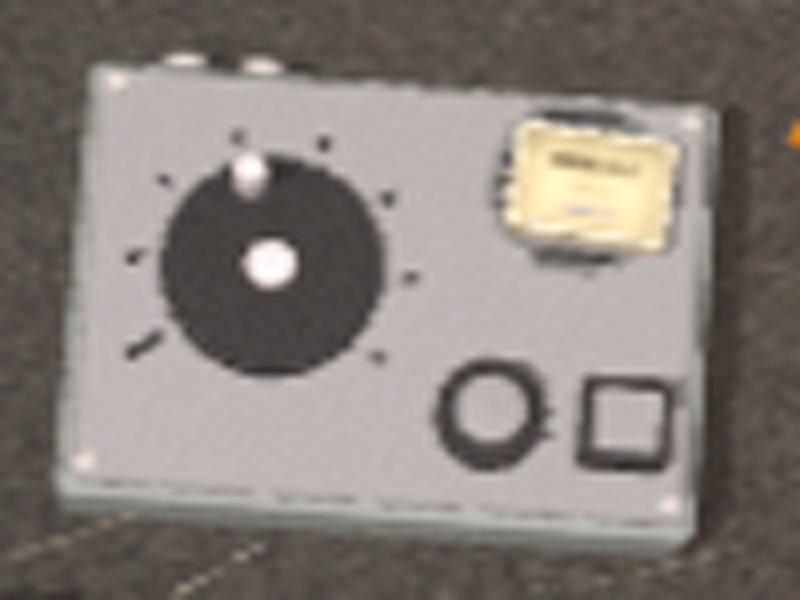

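View pics/sb.png

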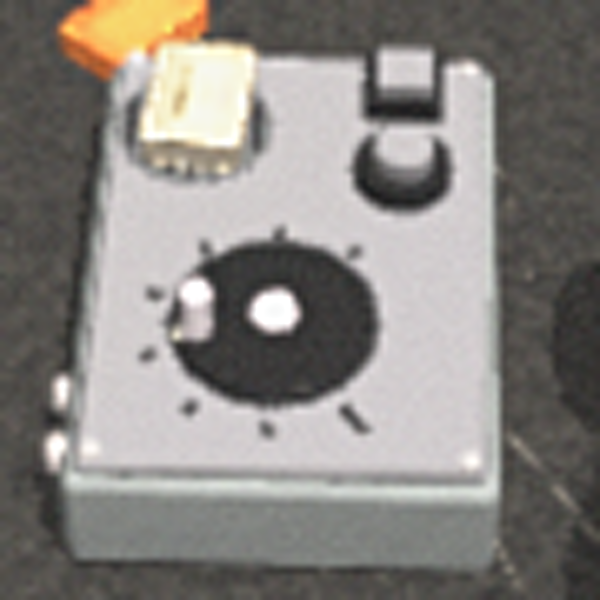

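The crops show the bar at (145,345) in the top crop, marks 4 at (238,137) and 6 at (388,198), the peg top at (250,163), cap (270,263), start key (490,408). I'll convert these next.

```bash
cat > m.py <<'E'
from h import *
from scipy.optimize import least_squares
_,d,p=load('top0');_,ds,q=load('scene0')
T=lambda U,V:((U+.5)/8-.5+282,(V+.5)/8-.5+155)
S=lambda U,V:((U+.5)/(600/90)-.5+265,(V+.5)/(600/90)-.5+165)
def local(a,r): a=np.radians(a); return np.array([5+r*np.cos(a),45-r*np.sin(a)])
ang=[-126,-90,-54,-18,18,54,90,126]
L=[local(a,56) for a in ang]+[[5,45],[-45,-40]]; Z=[64]*8+[77,86]
mt=[(145,345),(135,257),(165,180),(238,137),(323,143),(388,198),(412,277),(378,357),(270,263),(490,408)]
ms=[(355,418),(267,430),(190,408),(148,354),(154,294),(205,247),(280,234),(355,251),(274,310),(404,150)]
for n,c,f,mm,pk in (('top',p,T,mt,(250,163)),('scene',q,S,ms,(196,292))):
    W=np.array([at_z(c,*f(*m),z)[:2] for m,z in zip(mm,Z)])
    g=lambda x:np.array(L)@R.from_euler('z',x[2]).as_matrix()[:2,:2].T+x[:2]
    s=least_squares(lambda x:(g(x)-W).ravel(),[600,0,0],loss='soft_l1',f_scale=2)
    x=s.x; print(n,x.round(3),'res',np.abs(g(x)-W).max(1).round(1))
    G=g(x); ax=G[8]; k=at_z(c,*f(*pk),98.5)[:2]
    v=R.from_euler('z',-x[2]).as_matrix()[:2,:2]@(k-ax)
    print(' axis',ax.round(1),'key',G[9].round(1),W[9].round(1),'peg',k.round(1),'r',np.hypot(*v).round(1),'cw',np.degrees(np.arctan2(-v[1],v[0])).round(1))
E
python3 m.py
```

```text
top [ 5.29641e+02 -1.10840e+01 -7.90000e-02] res [1.3 5.4 3.3 2.7 2.4 3.2 2.5 3.4 0.2 0.3]
 axis [538.2  33.4] key [481.6 -47.4] [481.9 -47.2] peg [571.   40.4] r 33.6 cw -16.5
scene [ 5.29119e+02 -1.03560e+01 -8.30000e-02] res [1.8 5.2 3.9 3.3 2.7 1.7 3.5 2.9 0.9 3. ]
 axis [537.8  34.1] key [480.9 -46.5] [482.3 -43.5] peg [569.1  43.1] r 32.5 cw -20.8
```

Call:
servo_tool([
  [0.4,-0.6,0,0,0,0.0043],
  [0.4,-0.6,0,0,0,0.0043],
  [0.4,-0.6,0,0,0,0.0043],
  [0.4,-0.6,0,0,0,0.0043],
  [0.4,-0.6,0,0,0,0.0043],
], hand=1)

```text
time_s: 0.52
ee_pos: [345.5, 423.3, 238.4]
tcp_rot: [-3.141, -0.0, 2.876]
ft_force: [0.5, -0.0, -0.3]
grip_width: 0.649
grip_force: 0.0
```

Call:
servo_tool([
  [0.4,-0.6,0,0,0,0.0043],
  [0.4,-0.6,0,0,0,0.0043],
  [0.4,-0.6,0,0,0,0.0043],
  [0.4,-0.6,0,0,0,0.0043],
  [0.4,-0.6,0,0,0,0.0043],
])

```text
time_s: 0.93
ee_pos: [445.5, 273.2, 238.5]
tcp_rot: [-3.141, -0.0, 3.01]
ft_force: [0.5, 0.4, 0.1]
grip_width: 0.266
grip_force: 0.0
```

Call:
servo_tool([
  [0.4,-0.6,0,0,0,0.0043],
  [0.4,-0.6,0,0,0,0.0043],
  [0.4,-0.6,0,0,0,0.0043],
  [0.4,-0.6,0,0,0,0.0043],
  [0,0,0,0,0,0.0043],
])

```text
time_s: 1.35
ee_pos: [529.1, 145.7, 237.9]
tcp_rot: [-3.136, 0.002, 3.133]
ft_force: [-0.2, -0.3, 0.5]
grip_width: 0.003
grip_force: 0.0
```

Call:
servo_tool([
  [0.18,-0.2,-0.36,0,0,0],
  [0.18,-0.2,-0.36,0,0,0],
  [0.18,-0.2,-0.36,0,0,0],
  [0.18,-0.2,-0.36,0,0,0],
  [0,0,0,0,0,0],
])

```text
time_s: 1.77
ee_pos: [560.4, 111.3, 163.3]
tcp_rot: [-3.138, -0.005, 3.14]
ft_force: [-0.2, -0.5, -0.1]
grip_width: 0.008
grip_force: 0.0
```

```bash
python3 -c "
from h import *
print(robot.get_state()['ee_pos'])
a,d,p=snap('wrist','w1');print(p)"
```

```text
[560.36348644 111.27086338 163.28385645]
{'vertical_fov': 62.29628550864828, 'cx': 322.9628230436829, 'cy': 202.12345580365502, 'k1': -0.05644556265834604, 'eye': array([480.58431145, 112.05525527, 309.84759213]), 'attitude': array([2.83277637, 0.00378097, 1.57019837])}
```

View pics/w1.png

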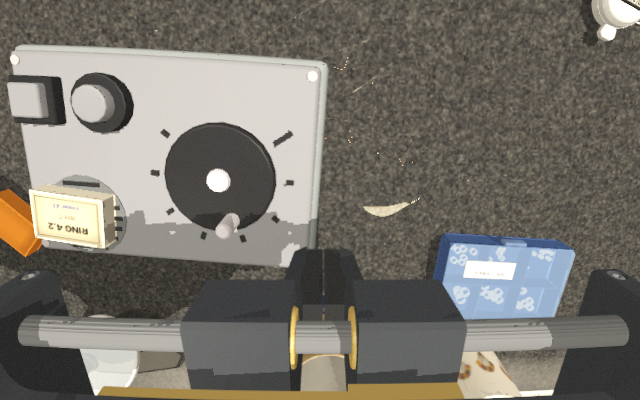

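```bash
cat >> h.py <<'E'
def box(c,mm,Z,L):
    from scipy.optimize import least_squares
    W=np.array([at_z(c,*m,z)[:2] for m,z in zip(mm,Z)])
    g=lambda x:np.array(L)@R.from_euler('z',x[2]).as_matrix()[:2,:2].T+x[:2]
    x=least_squares(lambda x:(g(x)-W).ravel(),[530,-11,0],loss='soft_l1',f_scale=2).x
    return x,g(x),W
E
cat > w.py <<'E'
from h import *
im,d,c=load('w1')
def local(a,r): a=np.radians(a); return np.array([5+r*np.cos(a),45-r*np.sin(a)])
L=[local(a,56) for a in [-126,-90,-54,-18,18,54,90,126]]+[[5,45],[-45,-40]]; Z=[64]*8+[77,86]
mm=[(283,138),(290,183),(275,218),(243,239),(203,236),(170,211),(155,173),(166,133),(218,180),(92,104)]
x,G,W=box(c,mm,Z,L); print(x.round(3),(G-W).round(1).tolist(),G[8:].round(1))
for k,z in (((231,219),98.5),((223,235),75)):
    P=at_z(c,*k,z)[:2]; v=R.from_euler('z',-x[2]).as_matrix()[:2,:2]@(P-G[8])
    print(P.round(1),np.hypot(*v).round(1),np.degrees(np.arctan2(-v[1],v[0])).round(1))
print(at_d(c,d,231,219),at_d(c,d,218,180),at_d(c,d,323,255))
cv2.imwrite('pics/w1c.png',cv2.resize(im[110:270,130:350],(800,582),interpolation=cv2.INTER_CUBIC))
E
python3 w.py
```

```text
[ 5.29564e+02 -9.62300e+00 -8.20000e-02] [[-0.3, 1.0], [-0.8, 4.8], [2.5, 4.3], [2.2, 1.6], [1.9, -0.2], [0.8, -2.0], [-1.9, -2.5], [-3.4, -2.1], [0.2, 0.1], [-1.5, -1.9]] [[538.2  34.8]
 [481.4 -45.8]]
[560.2  48.2] 25.7 -36.0
[582.3  33.6] 44.1 -3.2
[564.86457534  44.42316678  86.08720986] [537.98019897  34.71830733  77.08360081] [551.18785193 111.50163374 169.98736738]
```

View pics/w1c.png

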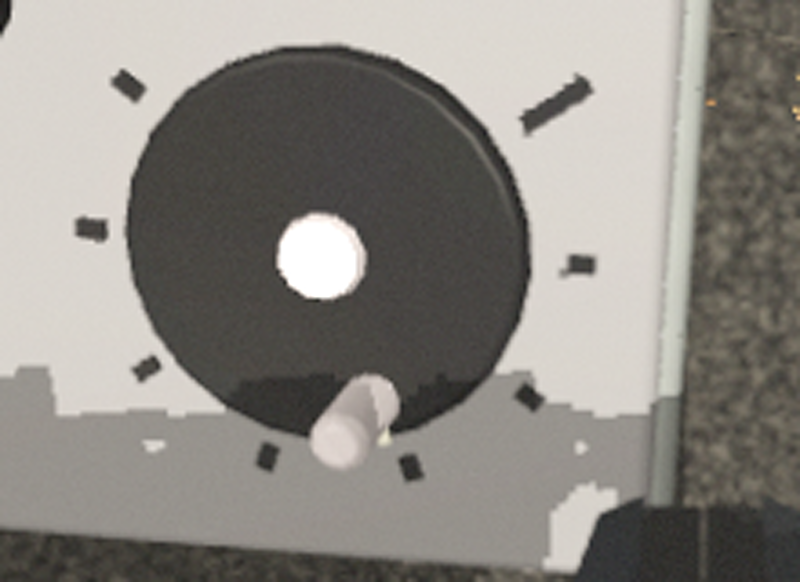

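```bash
sed -i 's/((231,219),98.5),((223,235),75)/((223.4,231),98.5),((232,221),76)/' w.py; python3 w.py | sed -n 4,6p
```

```text
[570.3  42. ] 32.9 -17.3
[564.86457534  44.42316678  86.08720986] [537.98019897  34.71830733  77.08360081] [551.18785193 111.50163374 169.98736738]
```

Call:
servo_tool([
  [0.05,-0.14,-0.2,0,0,0],
  [0.05,-0.14,-0.2,0,0,0],
  [0.05,-0.14,-0.2,0,0,0],
  [0.05,-0.14,-0.2,0,0,0],
  [0,0,0,0,0,0],
])

```text
time_s: 2.23
ee_pos: [570.3, 84.1, 124.6]
tcp_rot: [-3.139, -0.003, 3.142]
ft_force: [-0.4, 0.2, 0.7]
grip_width: 0.007
grip_force: 0.0
```

Call:
servo_tool([
  [0,0,0,0,0,0],
  [0,0,0,0,0,0],
  [0,0,0,0,0,0],
  [0,0,0,0,0,0],
  [0,0,0,0,0,0],
])

```text
time_s: 2.65
ee_pos: [571.1, 87.5, 127.2]
tcp_rot: [3.141, 0.001, -3.139]
ft_force: [-0.6, -0.6, 0.1]
grip_width: 0.008
grip_force: 0.0
```

Call:
servo_tool([
  [0,0,-0.2,0,0,0],
  [0,0,-0.2,0,0,0],
  [0,0,-0.2,0,0,0],
  [0,0,-0.14,0,0,0],
  [0,0,-0.1,0,0,0],
])

```text
time_s: 3.07
ee_pos: [570.2, 86.9, 83.1]
tcp_rot: [-3.141, -0.002, -3.139]
ft_force: [-0.1, 0.8, -0.5]
grip_width: 0.006
grip_force: 0.0
```

Call:
servo_tool([
  [0,-0.05,0,0,0,0],
  [0,-0.05,0,0,0,0],
  [0,-0.05,0,0,0,0],
  [0,-0.05,0,0,0,0],
  [0,-0.05,0,0,0,0],
])

```text
time_s: 3.48
ee_pos: [571.3, 74.0, 85.2]
tcp_rot: [3.142, 0.001, -3.14]
ft_force: [0.7, 0.2, 0.7]
grip_width: 0.004
grip_force: 0.0
```

Call:
servo_tool([
  [0,-0.03,0,0,0,0],
  [0,-0.03,0,0,0,0],
  [0,-0.03,0,0,0,0],
  [0,0,0,0,0,0],
  [0,0,0,0,0,0],
])

```text
time_s: 3.9
ee_pos: [571.0, 70.0, 84.8]
tcp_rot: [3.141, 0.0, -3.139]
ft_force: [0.0, 0.4, -0.6]
grip_width: 0.001
grip_force: 0.0
```

Call:
servo_tool([
  [0,-0.02,0,0,0,0],
  [0,-0.02,0,0,0,0],
  [0,-0.02,0,0,0,0],
  [0,-0.02,0,0,0,0],
  [0,-0.02,0,0,0,0],
])

```text
time_s: 4.32
ee_pos: [571.0, 64.9, 84.7]
tcp_rot: [3.142, -0.0, -3.139]
ft_force: [-0.6, -0.1, -0.4]
grip_width: 0.008
grip_force: 0.0
```

Call:
servo_tool([
  [0,-0.02,0,0,0,0],
  [0,-0.02,0,0,0,0],
  [0,-0.02,0,0,0,0],
  [0,-0.02,0,0,0,0],
  [0,-0.02,0,0,0,0],
])

```text
time_s: 4.73
ee_pos: [571.1, 60.8, 84.8]
tcp_rot: [3.14, 0.0, -3.139]
ft_force: [-0.2, 3.0, -0.1]
grip_width: 0.003
grip_force: 1.4
```

Call:
servo_tool([
  [0,-0.02,0,0,0,0],
  [0,-0.02,0,0,0,0],
  [0,-0.02,0,0,0,0],
  [0,-0.02,0,0,0,0],
  [0,-0.02,0,0,0,0],
])

```text
time_s: 5.15
ee_pos: [571.8, 55.0, 85.0]
tcp_rot: [3.141, 0.002, -3.139]
ft_force: [1.9, 2.4, 0.6]
grip_width: 0.004
grip_force: 1.2
```

Call:
servo_tool([
  [0,-0.02,0,0,0,0],
  [0,-0.02,0,0,0,0],
  [0,-0.02,0,0,0,0],
  [0,0,0,0,0,0],
  [0,0,0,0,0,0],
])

```text
time_s: 5.57
ee_pos: [570.2, 50.8, 84.5]
tcp_rot: [-3.14, -0.002, -3.14]
ft_force: [-0.5, 0.1, 0.2]
grip_width: 0.009
grip_force: 0.0
```

```bash
python3 -c "
from h import *
print(robot.get_state()['ee_pos'],robot.get_state()['ft_force'])
a,d,p=snap('top','t2')
cv2.imwrite('pics/t2c.png',cv2.resize(a[155:230,282:382],(800,600),interpolation=cv2.INTER_CUBIC))
a,d,p=snap('wrist','w2')
cv2.imwrite('pics/w2c.png',cv2.resize(a[100:400,150:450],(600,600),interpolation=cv2.INTER_CUBIC))"
```

```text
[570.23953636  50.84478736  84.51791452] [-0.45585382  0.10603533  0.16206295]
```

View pics/w2c.png

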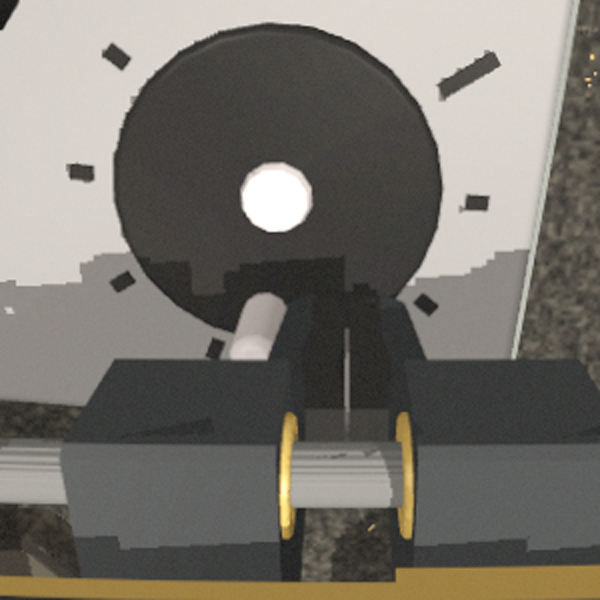

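```bash
python3 -c "
from h import *
_,d,c=load('w2')
ax=at_z(c,150+277/2,100+197/2,77)[:2]; print(ax)
for k,z in (((252,347),98.5),((264,300),80)):
    P=at_z(c,150+k[0]/2,100+k[1]/2,z)[:2]; v=P-ax
    print(P,np.hypot(*v),np.degrees(np.arctan2(-v[1],v[0]))-4.7)
print(d[240:280:6,255:300:5].round())
"
```

```text
[537.91139022  34.42857205]
[566.85241187  30.01714588] 29.27530384766714 3.9667778627929033
[564.14302907  30.66234009] 26.500629810646412 3.4704581283973814
[[171. 171. 172. 171. 170. 172. 171. 171. 172.]
 [173. 172. 172. 173. 172. 173. 172. 172. 172.]
 [174. 173. 174. 174. 167. 167. 166. 170. 155.]
 [175. 175. 174. 175. 160. 159. 160. 165. 151.]
 [188. 187. 175. 158. 153. 154. 155. 143. 144.]
 [187. 186. 189. 150. 150. 151. 150. 139. 138.]
 [187. 188. 152. 149. 151. 150. 134. 133. 133.]]
```

Call:
servo_tool([
  [0,-0.02,0,0,0,0],
  [0,-0.02,0,0,0,0],
  [0,-0.02,0,0,0,0],
  [0,0,0,0,0,0],
  [0,0,0,0,0,0],
])

```text
time_s: 6.08
ee_pos: [570.9, 48.9, 84.7]
tcp_rot: [-3.142, -0.0, -3.139]
ft_force: [0.5, 0.4, -0.2]
grip_width: 0.002
grip_force: 0.0
```

```bash
python3 -c "
from h import *
a,d,p=snap('wrist','w3')
cv2.imwrite('pics/w3c.png',cv2.resize(a[150:300,200:350],(600,600),interpolation=cv2.INTER_CUBIC))
ax=at_z(p,0,0,77)"
```

```text
(no output)
```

View pics/w3c.png

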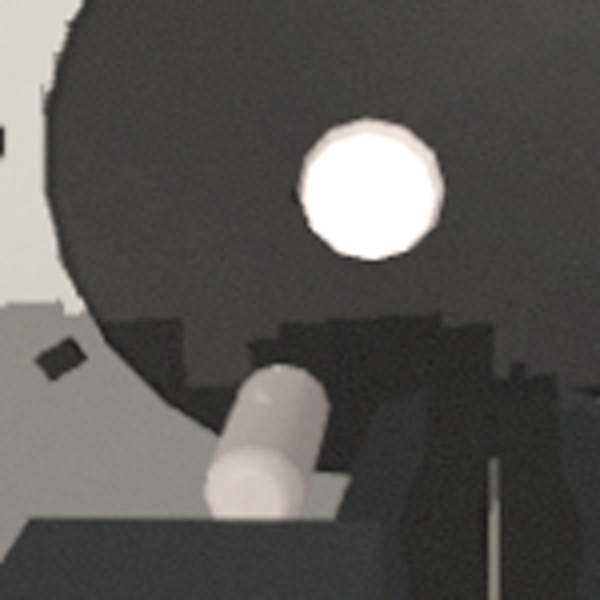

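```bash
python3 -c "
from h import *
_,d,c=load('w3')
ax=at_z(c,200+371/4,150+190/4,77)[:2]; print(ax)
P=at_z(c,200+256/4,150+494/4,98.5)[:2]; v=P-ax
print(P,np.hypot(*v),np.degrees(np.arctan2(-v[1],v[0]))-4.7)
"
```

```text
[538.071157   34.1949964]
[567.60268206  22.20503243] 31.87271887379111 17.397426934122358
```

Call:
servo_tool([
  [0.04,0.02,0,0,0,-0.015],
  [0.04,0.02,0,0,0,-0.015],
  [0.04,0,0,0,0,-0.015],
  [0.04,0,0,0,0,-0.015],
  [0.04,0,0,0,0,-0.015],
])

```text
time_s: 6.55
ee_pos: [581.0, 51.2, 84.8]
tcp_rot: [3.141, -0.0, 2.668]
ft_force: [0.3, 0.2, -1.8]
grip_width: 0.003
grip_force: 0.0
```

Call:
servo_tool([
  [0.04,0,0,0,0,-0.015],
  [0,-0.02,0,0,0,0],
  [0,-0.03,0,0,0,0],
  [0,-0.03,0,0,0,0],
  [0,-0.02,0,0,0,0],
])

```text
time_s: 6.97
ee_pos: [582.7, 45.6, 84.7]
tcp_rot: [-3.141, -0.0, 2.58]
ft_force: [0.1, -0.6, -0.6]
grip_width: 0.006
grip_force: 0.0
```

Call:
servo_tool([
  [-0.02,-0.03,0,0,0,0],
  [-0.02,-0.03,0,0,0,0],
  [-0.02,-0.03,0,0,0,0],
  [0,0,0,0,0,0],
  [0,0,0,0,0,0],
])

```text
time_s: 7.38
ee_pos: [579.8, 41.3, 84.7]
tcp_rot: [-3.142, -0.0, 2.579]
ft_force: [-0.7, -0.1, 0.3]
grip_width: 0.002
grip_force: 0.0
```

Call:
servo_tool([
  [-0.011,-0.017,0,0,0,0],
  [-0.011,-0.017,0,0,0,0],
  [-0.011,-0.017,0,0,0,0],
  [-0.011,-0.017,0,0,0,0],
  [-0.011,-0.017,0,0,0,0],
])

```text
time_s: 7.8
ee_pos: [578.2, 38.7, 84.9]
tcp_rot: [3.138, 0.001, 2.58]
ft_force: [2.5, 3.0, -0.7]
grip_width: 0.003
grip_force: 2.3
```

Call:
servo_tool([
  [-0.011,-0.017,0,0,0,0],
  [-0.011,-0.017,0,0,0,0],
  [-0.011,-0.017,0,0,0,0],
  [-0.011,-0.017,0,0,0,0],
  [-0.011,-0.017,0,0,0,0],
])

```text
time_s: 8.22
ee_pos: [574.3, 32.2, 84.9]
tcp_rot: [-3.141, 0.0, 2.578]
ft_force: [1.1, 1.5, 0.6]
grip_width: 0.002
grip_force: 0.7
```

Call:
servo_tool([
  [-0.011,-0.017,0,0,0,0],
  [-0.011,-0.017,0,0,0,0],
  [-0.011,-0.017,0,0,0,0],
  [0,0,0,0,0,0],
  [0,0,0,0,0,0],
])

```text
time_s: 8.63
ee_pos: [572.0, 30.0, 84.5]
tcp_rot: [-3.14, -0.001, 2.578]
ft_force: [0.2, 0.6, -0.2]
grip_width: 0.005
grip_force: 0.0
```

Call:
servo_tool([
  [-0.011,-0.017,0,0,0,0],
  [-0.011,-0.017,0,0,0,0],
  [-0.011,-0.017,0,0,0,0],
  [0,0,0,0,0,0],
  [0,0,0,0,0,0],
])

```text
time_s: 9.05
ee_pos: [571.1, 27.8, 84.7]
tcp_rot: [-3.142, -0.0, 2.578]
ft_force: [-0.2, 0.3, -0.8]
grip_width: 0.005
grip_force: 0.0
```

Call:
servo_tool([
  [0.02,0.03,0,0,0,0],
  [0.04,0.06,0,0,0,0],
  [0.04,0.06,0.1,0,0,0],
  [0,0,0.4,0,0,0],
  [0,0,0.4,0,0,0],
])

```text
time_s: 9.47
ee_pos: [575.8, 36.3, 129.9]
tcp_rot: [-3.141, -0.002, 2.58]
ft_force: [0.8, 0.5, 0.2]
grip_width: 0.004
grip_force: 0.0
```

```bash
python3 -c "
from h import *
a,d,p=snap('wrist','w4'); print(robot.get_state()['ee_pos'])
cv2.imwrite('pics/w4c.png',cv2.resize(a[0:300,100:500],(800,600),interpolation=cv2.INTER_CUBIC))"
```

```text
[578.43416171  36.40425722 133.98435275]
```

View pics/w4c.png

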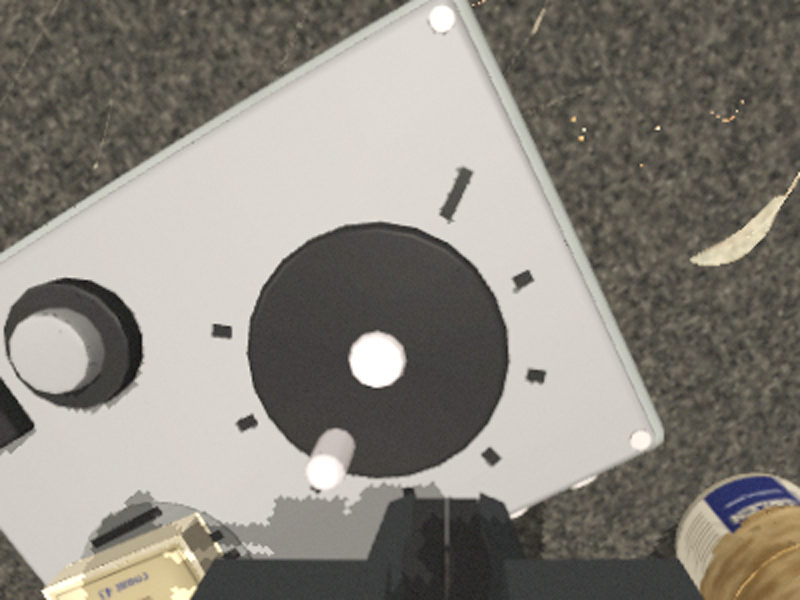

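```bash
python3 -c "
from h import *
_,d,c=load('w4')
f=lambda U,V,z:at_z(c,100+U/2,V/2,z)[:2]
ax=f(377,360,77);P=f(325,471,98.5);v=P-ax
print(ax,P,np.hypot(*v),np.degrees(np.arctan2(-v[1],v[0]))-4.7,'key',f(47,352,86))
b=f(456,194,64)-ax;print(np.degrees(np.arctan2(-b[1],b[0]))-4.7)
"
```

```text
[538.71019727  34.40571427] [554.95693988   7.6871352 ] 31.270419131277343 53.99750773498259 key [481.9685784  -46.50299095]
-126.16945615351435
```

Call:
servo_tool([
  [-0.38,-0.33,0,0,0,0],
  [-0.38,-0.33,0,0,0,0],
  [-0.38,-0.33,0,0,0,0],
  [-0.38,-0.33,0,0,0,0],
  [-0.38,-0.33,0,0,0,0],
])

```text
time_s: 9.93
ee_pos: [480.9, -47.3, 130.2]
tcp_rot: [3.141, 0.001, 2.579]
ft_force: [0.6, -0.8, 0.1]
grip_width: 0.006
grip_force: 0.0
```

Call:
servo_tool([
  [0,0,0,0,0,0],
  [0,0,-0.1,0,0,0],
  [0,0,-0.2,0,0,0],
  [0,0,-0.2,0,0,0],
  [0,0,-0.1,0,0,0],
])

```text
time_s: 10.35
ee_pos: [482.6, -45.6, 98.9]
tcp_rot: [3.14, 0.001, 2.58]
ft_force: [-0.3, 0.4, 0.1]
grip_width: 0.004
grip_force: 0.0
```

Call:
servo_tool([
  [0,0,0,0,0,0],
  [0,0,0,0,0,0],
  [0,0,0,0,0,0],
  [0,0,0,0,0,0],
  [0,0,0,0,0,0],
])

```text
time_s: 10.77
ee_pos: [481.5, -47.0, 100.1]
tcp_rot: [3.141, 0.001, 2.579]
ft_force: [0.3, -0.1, -0.1]
grip_width: 0.004
grip_force: 0.0
```

Position is right. Descend to just above 86, then press slowly.

Call:
servo_tool([
  [0,0,-0.1,0,0,0],
  [0,0,-0.08,0,0,0],
  [0,0,-0.06,0,0,0],
  [0,0,-0.04,0,0,0],
  [0,0,-0.02,0,0,0],
])

```text
time_s: 11.18
ee_pos: [481.0, -47.1, 84.4]
tcp_rot: [-3.141, -0.0, 2.579]
ft_force: [-1.2, 0.2, 1.3]
grip_width: 0.006
grip_force: 1.0
```

Call:
servo_tool([
  [0,0,-0.02,0,0,0],
  [0,0,-0.02,0,0,0],
  [0,0,-0.02,0,0,0],
  [0,0,-0.02,0,0,0],
  [0,0,0,0,0,0],
])

```text
time_s: 11.6
ee_pos: [481.0, -47.1, 80.7]
tcp_rot: [-3.141, -0.0, 2.579]
ft_force: [-0.0, -0.1, 3.9]
grip_width: 0.005
grip_force: 1.8
```

Call:
servo_tool([
  [0,0,-0.01,0,0,0],
  [0,0,-0.01,0,0,0],
  [0,0,0,0,0,0],
  [0,0,0,0,0,0],
  [0,0,0,0,0,0],
])

```text
time_s: 12.02
ee_pos: [481.0, -47.1, 80.3]
tcp_rot: [-3.142, 0.0, 2.579]
ft_force: [-2.5, 0.4, 8.9]
grip_width: 0.011
grip_force: 4.9
```

Call:
servo_tool([
  [0,0,-0.01,0,0,0],
  [0,0,0,0,0,0],
  [0,0,0,0,0,0],
  [0,0,0,0,0,0],
  [0,0,0,0,0,0],
])

```text
time_s: 12.43
ee_pos: [481.0, -47.1, 80.2]
tcp_rot: [3.142, 0.0, 2.579]
ft_force: [-3.4, 1.0, 13.4]
grip_width: 0.001
grip_force: 7.3
```

Bottomed: the force climbs with no more travel. Releasing.

Call:
servo_tool([
  [0,0,0.05,0,0,0],
  [0,0,0.08,0,0,0],
  [0,0,0.2,0,0,0],
  [0,0,0.5,0,0,0],
  [0,0,0.7,0,0,0],
])

```text
time_s: 12.85
ee_pos: [479.9, -46.9, 154.8]
tcp_rot: [-3.139, -0.004, 2.579]
ft_force: [1.8, -0.4, 0.2]
grip_width: 0.008
grip_force: 0.0
```

Call:
servo_tool([
  [0,0,0.5,0,0,0],
  [0,0,0.5,0,0,0],
  [0,0,0.3,0,0,0],
  [0,0,0,0,0,0],
  [0,0,0,0,0,0],
])

```text
time_s: 13.27
ee_pos: [481.7, -47.2, 221.2]
tcp_rot: [3.14, 0.002, 2.578]
ft_force: [0.1, -0.2, -1.0]
grip_width: 0.008
grip_force: 0.0
```

```bash
python3 -c "
from h import *
a,d,p=snap('wrist','w5'); b,_,_=snap('scene','s5')
z=np.full((600,800,3),0,np.uint8)
z[:320,:512]=cv2.resize(a,(512,320)); z[320:,:]=0
z[320:600,:280]=cv2.resize(b[165:255,265:355],(280,280)); z[320:600,300:580]=cv2.resize(load('scene0')[0][165:255,265:355],(280,280))
cv2.imwrite('pics/f.png',z)"
```

```text
(no output)
```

View pics/f.png

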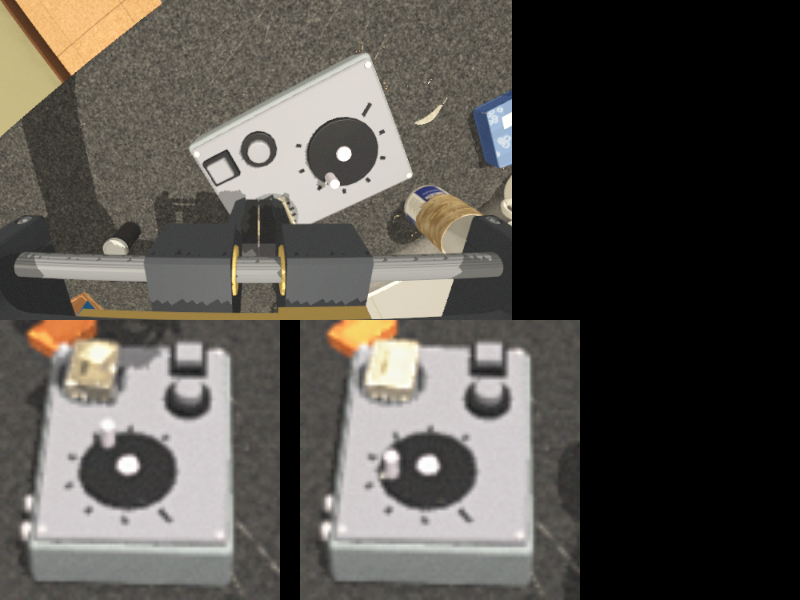

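The peg is at mark 6, at (107,430) in the "after" crop. The key is up, and the box and carton haven't moved.

```bash
python3 -c "
from cell import robot
print(robot.job_done())"
```

```text
the job is handed in; nothing more can be done
None
```

I pushed the selector two clicks, from mark 4 to mark 6, pressed the start key right down and released it, then handed the job in at about 13 s with the box and carton unmoved in the last pictures and the stop key never touched.

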